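# Find the castor with bearing play and tag it

### The arm

A 6-joint arm with a two-finger parallel gripper is mounted at the origin on the work surface. World frame = base frame: x ahead of the robot, y to its left, z up, the work surface at z = 0. Lengths are in m, angles in rad, forces in N, time in s.
With the tool pointing down it reaches from about 0.425 to 0.925 m from the base axis. Payload 12.5 kg.
Tool frame: the origin (TCP) lies between the finger pads; the fingertips stand 8 mm ahead of it and the grasp point (between the pads) lies 11 mm behind it; z points along the fingers, y is the line along which they close (so a half turn about z gives the same grasp; the last joint's range is limited). The gripper opens to 85 mm and grips with 20 to 120 N. Pads are 22 mm wide; open, the fingers measure 114 mm over their backs; the gripper's body (76 mm by 85 mm) begins 54 mm behind the grasp point. The pads swing forward as they close: fully open they stand 13 mm farther back than shut.
Start: joints at [1.118, 0.491, 1.559, -0, 1.092, -0.106], TCP at [0.212, 0.588, 0.239] pointing down, gripper open.
Joint ranges: [-3.1, 3.1], [-0.84, 2.19], [0.05, 2.79], [-1.13, 4.28], [0.06, 2.93], [-2.69, 2.69]. Speed limits (rad/s): [2.22, 2.22, 2.79, 3.14, 3.14, 3.14].

### API

Orientations are given as a unit quaternion [w, x, y, z].
In Python, from station import manip, cams, job, nets gives the robot as it stands. The module is installed in compiled form; this text tells all that it offers.
- The arm moves only by the shell command python3 -m creep 'ROWS'. ROWS is text: rows parted by semicolons, each of 7 numbers parted by spaces: the shift along the tool's x, y, z in cm, then the turn, a rotation vector about the tool's x, y, z in rad, then the closure, from 0 (fully open) to 1 (shut). A call has 1 to 8 rows; each row shifts and turns the commanded pose from where the row before left it, along the tool's axes as they then stand; what a row does not reach is not made up. A row lasts 1/12 s, in which the tool goes at most 41.7 mm and 7.16 degrees, less where a joint would pass 70% of its speed; a pose out of reach is approached as far as the arm can. A call is refused whole if a number of a shift passes 4.17 or a number of a turn 0.125, either way. A call with a gripper value outside its range is refused whole. The fingers move at their own pace and stop on an object; the grip force is fixed at half the most. Time passes only in rows, so rows that do not move let the fingers close. It gives the time, the measured TCP pose, the force, the opening and the grip force at its end, in the units of the state.
- manip.state(): the state, without advancing time (a new reading comes with each control period).
- cams.camera(name): name is "side" or "top" or "wrist"; returns a dict with "color" (384x512x3 uint8, blue, green, red), "depth" (384x512 float32, m along the optical axis (not along the pixel's ray), 0 where there is no reading), "K" (3x3 intrinsics, pixels), "pose" (4x4, takes a point from camera to world coordinates); the wrist camera has in their place "T_tool_cam" (4x4, takes a point from camera to tool coordinates, whose origin is the TCP and whose axes are the flange's). Camera axes: x right, y up, looking along -z (the intrinsics and any distortion apply to the point x, -y, -z); pixel columns grow to the right and rows downward; lengths in m; the calibration is good to about 2 mm. A picture is of the moment at which its call begins: read the wrist's pose just before it.
- job.sign_off(): hands the job in; it is judged then, once.
Trained networks look in the newest picture that a camera, given by its name, has taken for a name from the list of things; names that differ only in an ending like _2 or _b are one class to them, and where a whole thing is asked for, a point or a joint stands for the part that bears it (a point fixed in the world has none). Each returns a list of dicts, best first, with "p" (0 to 1); they miss things now and then, are a little off and sometimes report something else, mostly with a low value. They report only what shows in the picture. A call takes as long as a camera call. They do not tell look-alikes from the thing itself.
- nets.silhouettes(query, camera): "pixels" (384x512 bool, what is visible of it) and "extent" ([centre column, centre row, width, height] in pixels, round what is visible of it).
The state is a dict: "time": time; "joint_positions": joint angles; "qvel": joint speeds; "joint_torque": joint torques, N m; "position": TCP position; "tool_rot": TCP orientation; "force": force on the tool from outside, world axes, zero at the start; "moment": the same for the moment, N m; "opening": finger opening in m; "gripper_force": force on a finger pad.
Only numpy, scipy, OpenCV 4.12 (cv2) and the standard library are available. Lean on these libraries where they do the work, as an engineer would, in place of code of your own. Each camera call takes 0.05 s, during which the arm holds its last target. There are 200 camera calls.

### The job

One of the three upturned castors has a worn axle bearing: find it by very gently rocking the wheels' tops sideways along their axles, one wheel after another, fully to the robot's left first and then fully to its right, feeling for play but never pushing hard enough to shift a castor in its clamp; leave the loose wheel leaning to the right. Then tag it by dropping the large steel ring over the peg in front of it so that it lies flat on the board, and leave everything else where it is.

Things in the scene. Friction and masses are not known exactly. Their poses are not given: they have to be found in the camera images.
- castor_1: Steel trolley castor, wheel uppermost (three that look alike, one of them worn). Origin on the bench under the wheel's centre; z up, y the axle direction (robot's left within 0.2 rad), x away from the robot. Axle 115 mm up; wheel 120 mm diameter, 30 mm wide, top at 175 mm, spins freely. Fork cheeks beside it: 59 mm over their outsides, tops at 120 mm; above them the wheel's sides are free.
- stand_1: Board under castor_1, 250 x 64 x 20 mm, fixed to the bench; same origin and axes: reaches 170 mm in front of (-x) and 80 mm behind the wheel's centre. A friction clamp on it holds the castor's plate: pushed along y with over about 7 N the castor slides, and 2.5 mm of that is too far.
- rim_1 (a point): Topmost point of wheel 1, mid-tread, 60 mm above the axle; it moves along y as the wheel rocks. Worn bearing: 1 to 2 N rocks it about the axle centre to a stop, about 7.8 mm (0.13 rad) each way, and it stays where left. Sound bearing: firm, under 1 mm at 5 N. All start upright.
- tagpeg_1 (a point): Foot of the upright steel tag peg of castor_1, 10 mm diameter and 45 mm high, on top of its board (20 mm above the bench), 140 mm in front (-x of the castor) of the wheel's centre. The point's height is that of the board's top.
- castor_2: Steel trolley castor, wheel uppermost (three that look alike, one of them worn). Origin on the bench under the wheel's centre; z up, y the axle direction (robot's left within 0.2 rad), x away from the robot. Axle 115 mm up; wheel 120 mm diameter, 30 mm wide, top at 175 mm, spins freely. Fork cheeks beside it: 59 mm over their outsides, tops at 120 mm; above them the wheel's sides are free.
- stand_2: Board under castor_2, 250 x 64 x 20 mm, fixed to the bench; same origin and axes: reaches 170 mm in front of (-x) and 80 mm behind the wheel's centre. A friction clamp on it holds the castor's plate: pushed along y with over about 7 N the castor slides, and 2.5 mm of that is too far.
- rim_2 (a point): Topmost point of wheel 2, mid-tread, 60 mm above the axle; it moves along y as the wheel rocks. Worn bearing: 1 to 2 N rocks it about the axle centre to a stop, about 7.8 mm (0.13 rad) each way, and it stays where left. Sound bearing: firm, under 1 mm at 5 N. All start upright.
- tagpeg_2 (a point): Foot of the upright steel tag peg of castor_2, 10 mm diameter and 45 mm high, on top of its board (20 mm above the bench), 140 mm in front (-x of the castor) of the wheel's centre. The point's height is that of the board's top.
- castor_3: Steel trolley castor, wheel uppermost (three that look alike, one of them worn). Origin on the bench under the wheel's centre; z up, y the axle direction (robot's left within 0.2 rad), x away from the robot. Axle 115 mm up; wheel 120 mm diameter, 30 mm wide, top at 175 mm, spins freely. Fork cheeks beside it: 59 mm over their outsides, tops at 120 mm; above them the wheel's sides are free.
- stand_3: Board under castor_3, 250 x 64 x 20 mm, fixed to the bench; same origin and axes: reaches 170 mm in front of (-x) and 80 mm behind the wheel's centre. A friction clamp on it holds the castor's plate: pushed along y with over about 7 N the castor slides, and 2.5 mm of that is too far.
- rim_3 (a point): Topmost point of wheel 3, mid-tread, 60 mm above the axle; it moves along y as the wheel rocks. Worn bearing: 1 to 2 N rocks it about the axle centre to a stop, about 7.8 mm (0.13 rad) each way, and it stays where left. Sound bearing: firm, under 1 mm at 5 N. All start upright.
- tagpeg_3 (a point): Foot of the upright steel tag peg of castor_3, 10 mm diameter and 45 mm high, on top of its board (20 mm above the bench), 140 mm in front (-x of the castor) of the wheel's centre. The point's height is that of the board's top.
- ring: The large loose steel ring: 46 mm outside, 26 mm hole, 10 mm thick, 40 to 85 g, lying flat on the bench to the robot's left. Origin at the centre of its underside, z up.
- washer: Bystander: small steel washer, 30 mm outside, 5 mm thick, on the bench. Leave it.
- socket: Bystander: steel socket, 22 mm diameter, 32 mm high, upright between two castors. Leave it.
- tin: Bystander: small dark tin, 38 mm diameter, 35 mm high, between two castors. Leave it.
- hammer: Bystander: hammer lying to the robot's right. Leave it.
- wrench: Bystander: wrench lying to the robot's right. Leave it.
- tape: Bystander: black tape measure, 65 x 40 x 62 mm, to the robot's left. Leave it.
Not all that is in view belongs to the job. Leave any blue look-alike of the ring alone.

How it is judged:
By the outcome, as a careful person would: the job done as asked, in the order asked, and still so for the second after the job is handed in, with the robot touching nothing.
It also fails if it takes over 72 s, if anything falls off the work surface, if the arm or the gripper's body presses on something with over 40 N, if the wrist force passes 120 N, or if a joint passes its speed limit or range.

## Working session

There is one attempt and no reset: what is moved stays moved. The work goes in short steps, Python scripts to look and compute and a shell command to move; the robot and the scene stay as the last step left them, time stands still between calls to the robot, and variables do not carry over. Pictures are saved under pics/ and viewed, at most 10 in all, crops included, and the job is handed in when it is done.

```bash
mkdir -p pics; cat > h.py <<'E'
import numpy as np, cv2
from station import manip, cams, job, nets
from scipy.spatial.transform import Rotation as R
def Rq(q): return R.from_quat([q[1],q[2],q[3],q[0]]).as_matrix()
def shot(n):
    s=manip.state(); c=cams.camera(n)
    if 'pose' not in c:
        T=np.eye(4); T[:3,:3]=Rq(s['tool_rot']); T[:3,3]=s['position']; c['pose']=T@c['T_tool_cam']
    return c
def cloud(c):
    h,w=c['depth'].shape; u,v=np.meshgrid(np.arange(w),np.arange(h)); d=c['depth']; K=c['K']
    P=np.stack([(u-K[0,2])/K[0,0]*d,-(v-K[1,2])/K[1,1]*d,-d,],-1)
    return P@c['pose'][:3,:3].T+c['pose'][:3,3]
E
python3 - <<'E'
from h import *
s=manip.state(); print({k:np.round(v,3) for k,v in s.items()}); print(np.round(Rq(s['tool_rot']),3))
for n in ['top','side']:
    c=shot(n); cv2.imwrite(f'pics/{n}1.png',c['color']); P=cloud(c); print(n,np.round(c['pose'],3).tolist(),np.round(c['K'],1).tolist(),[k for k in c])
    for q in ['castor_1','stand_1','ring','tagpeg_1','washer','socket','tin','tape']:
        for r in nets.silhouettes(q,n)[:4]:
            m=r['pixels']&(c['depth']>0); p=P[m]
            print(q,round(float(r['p']),2),np.round(r['extent']).astype(int),m.sum(),np.round(np.median(p,0),3) if len(p) else '',np.round(np.percentile(p,[2,98],axis=0),3).tolist() if len(p) else '')
E
```

```text
{'time': np.float64(0.0), 'joint_positions': array([ 1.118,  0.492,  1.56 ,  0.   ,  1.092, -0.106]), 'qvel': array([-0.001,  0.001,  0.   ,  0.002,  0.   , -0.   ]), 'joint_torque': array([-1.0000e-03, -6.1843e+01, -2.6160e+01, -0.0000e+00,  4.0000e-03,
        0.0000e+00]), 'position': array([0.212, 0.588, 0.239]), 'tool_rot': array([-0.   ,  0.173,  0.985, -0.001]), 'force': array([-0.051, -0.403, -0.209]), 'moment': array([-0.01 , -0.005, -0.06 ]), 'gripper_force': np.float64(0.0), 'opening': np.float64(0.085)}
[[-0.94   0.34  -0.001]
 [ 0.34   0.94  -0.001]
 [ 0.    -0.001 -1.   ]]
top [[-0.029, 0.981, -0.191, 0.289], [-1.0, -0.028, 0.009, -0.008], [0.004, 0.191, 0.982, 1.487], [0.0, 0.0, 0.0, 1.0]] [[470.9, 0.0, 255.5], [0.0, 470.9, 189.3], [0.0, 0.0, 1.0]] ['color', 'depth', 'K', 'pose']
castor_1 0.95 [184 178  24  45] 887 [0.591 0.188 0.137] [[0.544, 0.164, 0.021], [0.652, 0.228, 0.177]]
castor_1 0.94 [312 164  22  45] 719 [ 0.62  -0.181  0.145] [[0.575, -0.216, 0.023], [0.684, -0.16, 0.178]]
castor_1 0.85 [253 167  25  45] 788 [ 0.615 -0.015  0.131] [[0.566, -0.042, 0.001], 
[... 2235 characters left out ...]
4 [163 334  27  21] 351 [0.561 0.372 0.011] [[0.539, 0.35, 0.0], [0.581, 0.392, 0.014]]
ring 0.79 [204 323  21  17] 336 [0.497 0.313 0.01 ] [[0.477, 0.29, 0.0], [0.519, 0.333, 0.013]]
ring 0.51 [225 374  25  17] 342 [0.411 0.392 0.011] [[0.386, 0.376, 0.001], [0.429, 0.416, 0.013]]
tagpeg_1 0.78 [218 196  38  55] 933 [ 0.643 -0.002  0.135] [[0.592, -0.032, 0.022], [0.691, 0.019, 0.176]]
tagpeg_1 0.62 [248 159  35  29] 720 [ 0.643 -0.178  0.142] [[0.593, -0.26, 0.049], [0.712, -0.157, 0.176]]
tagpeg_1 0.57 [204 263  97 105] 3550 [0.586 0.215 0.049] [[0.444, 0.184, 0.006], [0.671, 0.246, 0.176]]
tape 0.57 [103 317  37  46] 1219 [0.66  0.406 0.052] [[0.644, 0.373, 0.008], [0.693, 0.432, 0.065]]
```

```bash
python3 - <<'E'
import cv2
a=cv2.imread('pics/top1.png')[90:290,60:420]; cv2.imwrite('pics/t1c.png',cv2.resize(a,(792,440),interpolation=cv2.INTER_CUBIC))
b=cv2.imread('pics/side1.png')[120:384,80:400]; cv2.imwrite('pics/s1c.png',cv2.resize(b,None,fx=2.27,fy=2.27,interpolation=cv2.INTER_CUBIC))
E
```

```text
(no output)
```

View pics/t1c.png

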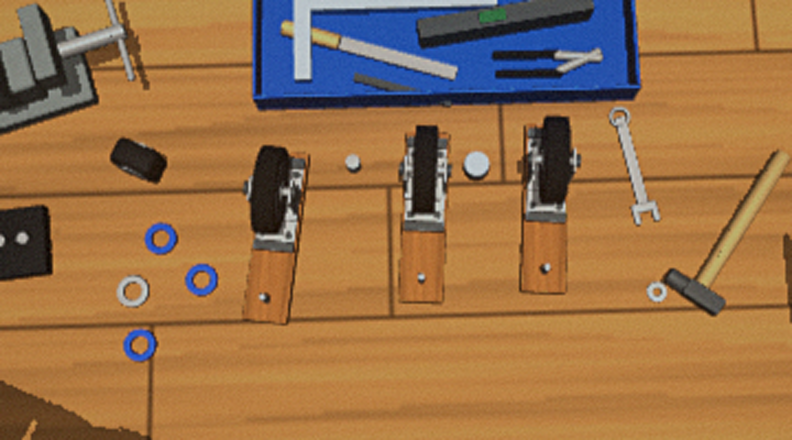

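View pics/s1c.png

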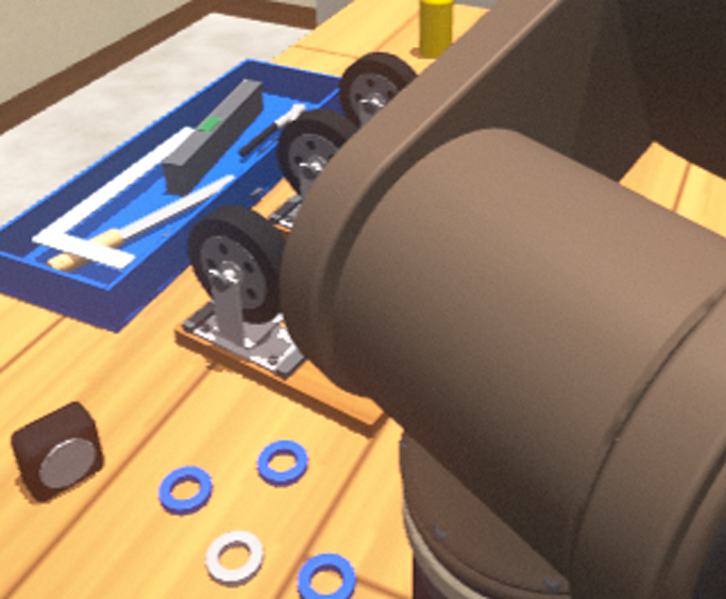

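Candidates for the ring: steel one at top px (120,222) / side px (183,365); blue look-alikes at top px (133,199), (151,217), (123,247) / side px (163,334), (204,323), (225,374). By the description I choose the steel one at (0.484, 0.411). The washer at top px (358,222) is small and near the hammer, so not it. Now the wheel, peg and ring poses.

```bash
python3 - <<'E'
from h import *
cs={n:shot(n) for n in ['top','side']}
Ps={n:cloud(c)[c['depth']>0] for n,c in cs.items()}
for y0,x0 in [(.19,.60),(-.012,.625),(-.18,.63)]:
    for n in ['top','side']:
        P=Ps[n]
        w=P[(P[:,2]>.155)&(P[:,2]<.185)&(abs(P[:,1]-y0)<.05)&(abs(P[:,0]-x0)<.08)]
        if len(w)<20: continue
        r=cv2.minAreaRect((w[:,:2]*1000).astype(np.float32)); 
        xm=(np.percentile(w[:,0],1)+np.percentile(w[:,0],99))/2
        print(n,'wheel',len(w),np.round(r[0],1),np.round(r[1],1),round(r[2],1),'ztop',np.round(np.percentile(w[:,2],98),4))
    P=Ps['top']
    b=P[(abs(P[:,2]-.02)<.008)&(abs(P[:,1]-y0)<.07)&(P[:,0]<x0+.1)&(P[:,0]>x0-.2)]
    b=b[b[:,0]<x0-.075]
    r=cv2.minAreaRect((b[:,:2]*1000).astype(np.float32)); print(' board front',np.round(r[0],1),np.round(r[1],1),round(r[2],1),round(np.median(b[:,2]),4))
    for n in ['top','side']:
        P=Ps[n]
        g=P[(P[:,2]>.045)&(P[:,2]<.075)&(abs(P[:,1]-y0)<.06)&(P[:,0]<x0-.1)&(P[:,0]>x0-.18)]
        if len(g): print(' ',n,'peg',len(g),np.round(np.median(g,0),4),np.round(g[:,2].max(),4))
c=cs['side']; v,u=365,183
cv2.imwrite('pics/ringc.png',cv2.resize(c['color'][310:384,130:250],None,fx=5,fy=5,interpolation=cv2.INTER_CUBIC))
for n in cs:
    P=cloud(cs[n]); d=P[(np.hypot(P[...,0]-.484,P[...,1]-.411)<.03)&(P[...,2]>.006)&(P[...,2]<.02)]
    (x,y),rr=cv2.minEnclosingCircle((d[:,:2]*1000).astype(np.float32)); print(n,'ring',len(d),x,y,rr,np.median(d[:,2]))
E
```

```text
top wheel 336 [601.6 195.8] [30.8 91.8] 82.3 ztop 0.1785
side wheel 508 [600.9 196.9] [31.9 92.3] 82.0 ztop 0.1774
 board front [480.5 212.2] [65.  95.5] 82.4 0.0203
  top peg 11 [0.4619 0.2137 0.0645] 0.071
top wheel 307 [623.1 -15.1] [29.1 95.9] 88.3 ztop 0.1788
side wheel 304 [627.2 -14.2] [34.2 82.3] 83.4 ztop 0.1771
 board front [502.6  -6.3] [63.9 97.3] 85.8 0.0202
  top peg 10 [ 0.4838 -0.005   0.0613] 0.0679
top wheel 317 [ 632.  -190.6] [30.7 93.8] 84.9 ztop 0.1796
side wheel 253 [ 630.9 -189.9] [35.9 86.7] 85.1 ztop 0.1775
 board front [ 508.7 -183.7] [67.7 92.5] 87.1 0.0206
  top peg 10 [ 0.4922 -0.1792  0.0649] 0.0687
top ring 114 481.0869445800781 411.1596374511719 27.442556381225586 0.010058328170986286
side ring 359 485.01300048828125 408.973876953125 23.510189056396484 0.01104199710354603
```

View pics/ringc.png

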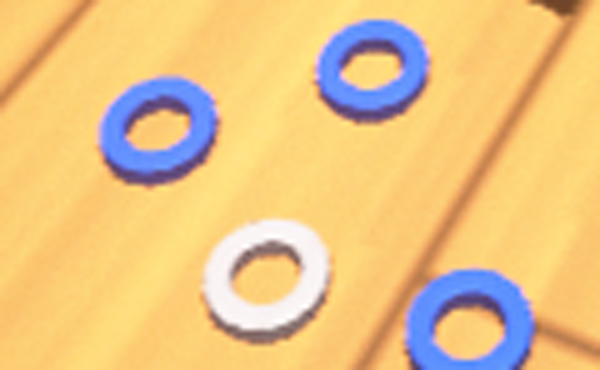

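The crop shows the steel ring, grey-white, at side px (183,366), with three blue ones around it. The measured heights match: ring top 10 mm, board 20 mm, wheel tops 177 mm. I go to the left castor first, at (0.601, 0.196), yaw about -0.136.

```bash
python3 -m creep '0 0 0 0 0 -0.107 0.3;0 0 0 0 0 -0.106 0.3;-2.74 -2.1 0 0 0 0 0.3;-2.74 -2.1 0 0 0 0 0.3;-2.74 -2.1 0 0 0 0 0.3;-2.74 -2.1 0 0 0 0 0.3;-2.74 -2.1 0 0 0 0 0.3;-2.74 -2.1 0 0 0 0 0.3' && python3 -m creep '-2.74 -2.1 0 0 0 0 0.3;-2.74 -2.1 0 0 0 0 0.3;-2.74 -2.1 0 0 0 0 0.3;-2.74 -2.1 0 0 0 0 0.3;-2.74 -2.1 0 0 0 0 0.3;-2.74 -2.1 0 0 0 0 0.3;-2.74 -2.1 0 0 0 0 0.3' && python3 -m creep '-2.74 -2.1 0 0 0 0 0.3;0 0 0 0 0 0 0.3;0 0 0 0 0 0 0.3'
cat >> h.py <<'E'
def go(target,yaw):
    "remaining shift in tool axes cm, turn about tool z to bring tool y to 90deg+yaw"
    s=manip.state(); M=Rq(s['tool_rot']); d=M.T@(np.array(target)-s['position'])*100
    a=np.arctan2(M[1,1],M[0,1])-np.pi/2
    print('pos',np.round(s['position'],4),'rem cm',np.round(d,2),'turn z',round(-(yaw-a),3),'F tool',np.round(M.T@s['force'],2),'open',round(float(s['opening']),4),'t',s['time'],'tilt',np.round(M[2],3))
E
python3 - <<'E'
from h import *
go([.601,.196,.17],-.136)
c=shot('wrist'); cv2.imwrite('pics/w1.png',c['color']); P=cloud(c)[c['depth']>0]
print(np.round(c['T_tool_cam'],3).tolist())
w=P[(P[:,2]>.15)&(P[:,2]<.185)&(abs(P[:,1]-.196)<.05)&(abs(P[:,0]-.6)<.08)]
if len(w)>20: print(len(w),cv2.minAreaRect((w[:,:2]*1000).astype(np.float32)),np.percentile(w[:,2],98))
E
```

```text
time: 1.67
position: [0.3595, 0.4397, 0.2395]
tool_rot: [0.0, 0.067, 0.998, 0.0]
force: [-0.1, 0.7, 0.0]
opening: 0.06
gripper_force: 0.0
time: 2.25
position: [0.5301, 0.2683, 0.2395]
tool_rot: [0.0, 0.067, 0.998, 0.0]
force: [-0.8, 1.2, 1.0]
opening: 0.0599
gripper_force: 0.0
time: 2.5
position: [0.5543, 0.2439, 0.239]
tool_rot: [-0.0, 0.068, 0.998, -0.0]
force: [-0.7, 0.2, 0.3]
opening: 0.0599
gripper_force: 0.0
pos [0.5543 0.2439 0.239 ] rem cm [-5.28 -4.11  6.9 ] turn z -0.001 F tool [ 0.74  0.14 -0.25] open 0.0599 t 2.5 tilt [ 0. -0. -1.]
[[0.001, 0.957, 0.29, 0.074], [1.0, -0.0, -0.001, -0.0], [-0.0, 0.29, -0.957, -0.136], [0.0, 0.0, 0.0, 1.0]]
3298 ((599.8760375976562, 195.67660522460938), (30.564090728759766, 97.83865356445312), 82.79019165039062) 0.17631832516673307
```

View pics/w1.png

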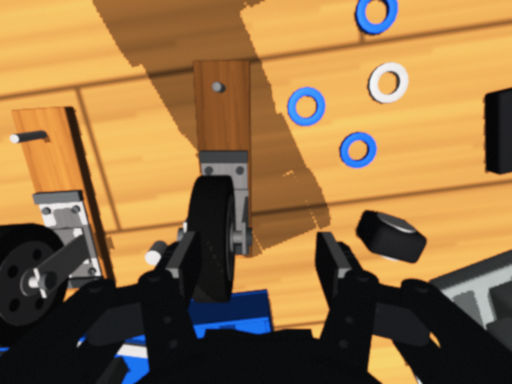

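Wrist view: wheel 1 is at px (212,238), its peg at (218,87), the steel ring at (388,82) and blue ones at (306,105), (357,149) and (376,12). The wrist fit gives the wheel at (0.600, 0.196), which agrees with the other cameras. I move over it and straddle it.

```bash
python3 -m creep '-2.6 -2.08 0 0 0 0 0.3;-2.6 -2.08 0 0 0 0 0.3;0 0 2.5 0 0 0 0.3;0 0 2 0 0 0 0.3;0 0 1.6 0 0 0 0.3;0 0 1 0 0 0 0.3;0 0 0.6 0 0 0 0.3;0 0 0 0 0 0 0.3' | tail -6; python3 -m creep '0 0 0 0 0 0 0.3' | grep force;python3 -m creep '0 0 0 0 0 0 0.3' | grep force
python3 -c "
from h import *
go([.600,.1957,.162],-.13)"
```

```text
time: 3.22
position: [0.5987, 0.1978, 0.1615]
tool_rot: [-0.001, 0.066, 0.998, -0.0]
force: [0.2, -0.8, 0.4]
opening: 0.0599
gripper_force: 0.0
force: [-0.1, -0.1, -0.3]
gripper_force: 0.0
force: [-0.6, -0.5, -0.9]
gripper_force: 0.0
pos [0.5996 0.1975 0.1633] rem cm [-0.06 -0.18  0.13] turn z -0.003 F tool [ 0.54 -0.54  0.87] open 0.0598 t 3.3833 tilt [-0.001  0.001 -1.   ]
```

```bash
f(){ grep -E 'position|force: \['|tr '\n' ' ';echo; }
python3 -m creep '0 0.5 0 0 0 0 0.3;0 0.4 0 0 0 0 0.3;0 0.15 0 0 0 0 0.3;0 0 0 0 0 0 0.3'|f
python3 -m creep '0 0.04 0 0 0 0 0.3'|f
python3 -m creep '0 0.04 0 0 0 0 0.3'|f
python3 -m creep '0 0.04 0 0 0 0 0.3'|f
python3 -m creep '0 0.04 0 0 0 0 0.3'|f
python3 -m creep '0 0 0 0 0 0 0.3'|f
```

```text
position: [0.6008, 0.2081, 0.1626] force: [-0.2, 0.3, 0.3] 
position: [0.6008, 0.2081, 0.1624] force: [0.2, 0.5, -0.1] 
position: [0.6008, 0.2083, 0.1623] force: [0.3, 0.3, -0.4] 
position: [0.6009, 0.2087, 0.1623] force: [-0.3, -0.9, 0.0] 
position: [0.601, 0.209, 0.1623] force: [-0.6, 0.4, 0.1] 
position: [0.601, 0.2091, 0.1623] force: [0.3, 0.6, 0.2]
```

```bash
f(){ grep -E 'position|force: \['|tr '\n' ' ';echo; }
python3 -m creep '0 0.04 0 0 0 0 0.3'|f
python3 -m creep '0 0.04 0 0 0 0 0.3'|f
python3 -m creep '0 0.04 0 0 0 0 0.3'|f
python3 -m creep '0 0.04 0 0 0 0 0.3'|f
python3 -m creep '0 0 0 0 0 0 0.3'|f
python3 -m creep '0 0 0 0 0 0 0.3'|f
```

```text
position: [0.601, 0.2094, 0.1623] force: [-0.5, -0.0, 0.3] 
position: [0.6011, 0.2099, 0.1623] force: [-0.9, -0.4, -0.5] 
position: [0.6011, 0.2103, 0.1623] force: [0.1, -0.1, 0.5] 
position: [0.6012, 0.2106, 0.1623] force: [-0.6, -1.6, 1.8] 
position: [0.6012, 0.2106, 0.1623] force: [-1.0, -0.9, 0.4] 
position: [0.6012, 0.2106, 0.1623] force: [-0.7, -1.8, 1.6]
```

```bash
f(){ grep -E 'position|force: \['|tr '\n' ' ';echo; }
python3 -m creep '0 0.03 0 0 0 0 0.3'|f
python3 -m creep '0 0 0 0 0 0 0.3'|f
python3 -m creep '0 0.03 0 0 0 0 0.3'|f
python3 -m creep '0 0 0 0 0 0 0.3'|f
python3 -m creep '0 0 0 0 0 0 0.3'|f
```

```text
position: [0.6012, 0.2108, 0.1624] force: [-0.5, -2.3, 1.6] 
position: [0.6012, 0.2108, 0.1624] force: [-0.6, -1.9, 1.8] 
position: [0.6013, 0.211, 0.1624] force: [-1.4, -3.8, 2.0] 
position: [0.6013, 0.211, 0.1624] force: [-0.8, -4.2, 2.6] 
position: [0.6013, 0.211, 0.1624] force: [-1.0, -3.9, 2.5]
```

```bash
f(){ grep -E 'position|force: \['|tr '\n' ' ';echo; }
python3 -m creep '0 -0.5 0 0 0 0 0.3;0 -1 0 0 0 0 0.3;0 -0.8 0 0 0 0 0.3;0 -0.4 0 0 0 0 0.3;0 -0.1 0 0 0 0 0.3;0 0 0 0 0 0 0.3;0 0 0 0 0 0 0.3'|f
python3 -m creep '0 -0.04 0 0 0 0 0.3;0 0 0 0 0 0 0.3'|f
python3 -m creep '0 -0.04 0 0 0 0 0.3;0 0 0 0 0 0 0.3'|f
python3 -m creep '0 -0.04 0 0 0 0 0.3;0 0 0 0 0 0 0.3'|f
python3 -m creep '0 -0.04 0 0 0 0 0.3;0 0 0 0 0 0 0.3'|f
python3 -m creep '0 0 0 0 0 0 0.3'|f
```

```text
position: [0.5976, 0.1835, 0.1624] force: [0.1, -0.2, -0.7] 
position: [0.5975, 0.1833, 0.1623] force: [-0.2, 0.0, -0.3] 
position: [0.5974, 0.1829, 0.1623] force: [-0.5, 0.1, 0.9] 
position: [0.5974, 0.1824, 0.1623] force: [0.8, -0.6, 0.0] 
position: [0.5973, 0.1819, 0.1623] force: [0.1, -0.5, 0.6] 
position: [0.5973, 0.1819, 0.1623] force: [-0.2, 0.2, 0.5]
```

```bash
f(){ grep -E 'position|force: \['|tr '\n' ' ';echo; }
python3 -m creep '0 -0.04 0 0 0 0 0.3;0 0 0 0 0 0 0.3'|f
python3 -m creep '0 -0.04 0 0 0 0 0.3;0 0 0 0 0 0 0.3'|f
python3 -m creep '0 -0.03 0 0 0 0 0.3;0 0 0 0 0 0 0.3'|f
python3 -m creep '0 -0.03 0 0 0 0 0.3;0 0 0 0 0 0 0.3'|f
```

```text
position: [0.5973, 0.1815, 0.1623] force: [-0.3, -0.6, -0.8] 
position: [0.5972, 0.1811, 0.1623] force: [0.7, -0.4, -0.2] 
position: [0.5972, 0.1809, 0.1623] force: [1.1, -0.0, 0.5] 
position: [0.5972, 0.1807, 0.1623] force: [-1.1, 2.1, 0.5]
```

```bash
f(){ grep -E 'position|force: \['|tr '\n' ' ';echo; }
python3 -m creep '0 -0.02 0 0 0 0 0.3;0 0 0 0 0 0 0.3'|f
python3 -m creep '0 -0.02 0 0 0 0 0.3;0 0 0 0 0 0 0.3'|f
python3 -m creep '0 0 0 0 0 0 0.3'|f
```

```text
position: [0.5972, 0.1805, 0.1624] force: [0.5, 2.8, 0.8] 
position: [0.5971, 0.1804, 0.1624] force: [-0.3, 4.2, -0.1] 
position: [0.5971, 0.1804, 0.1624] force: [0.4, 4.2, 1.1]
```

Wheel 1 (left) is firm both ways: 4 N within 0.6 mm. Next the middle one.

```bash
python3 -m creep '0 0.8 0 0 0 0 0.3;0 0.7 0 0 0 0 0.3;0 0 2.2 0 0 0 0.3' >/dev/null; python3 -m creep '0 0 0 0 0 0 0.3' | head -2
```

```text
time: 7.8
position: [0.5979, 0.1954, 0.1375]
```

I got the sign wrong: +z is down, so I moved 22 mm lower instead of up. It is still centred and above the cheek tops. I'll check the force and then lift.

```bash
python3 -c "
from h import *
go([.600,.1957,.162],-.13)"
python3 -m creep '0 0 -2 0 0 0 0.3;0 0 -4 0 0 0 0.3;0 0 -3 0 0 0 0.3;2 -1 0 0 0 -0.03 0.3;0 -3.5 0 0 0 -0.033 0.3;0 -3.5 0 0 0 0 0.3;0 -3.5 0 0 0 0 0.3;0 -3.5 0 0 0 0 0.3'|grep pos
python3 -m creep '0 -3.5 0 0 0 0 0.3;0 -2 0 0 0 0 0.3;0 0 0 0 0 0 0.3;0 0 0 0 0 0 0.3'|grep pos
python3 - <<'E'
from h import *
c=shot('wrist'); cv2.imwrite('pics/w2.png',c['color']); P=cloud(c)[c['depth']>0]
for x0,y0 in [(.624,-.015),(.6,.196)]:
    w=P[(P[:,2]>.15)&(P[:,2]<.185)&(abs(P[:,1]-y0)<.05)&(abs(P[:,0]-x0)<.08)]
    if len(w)>20: print(len(w),np.round(np.ravel(cv2.minAreaRect((w[:,:2]*1000).astype(np.float32))[:2]),1),cv2.minAreaRect((w[:,:2]*1000).astype(np.float32))[2],np.percentile(w[:,2],98))
go([.624,-.015,.162],-.072)
E
```

```text
pos [0.5979 0.1954 0.1375] rem cm [-0.2   0.05 -2.45] turn z -0.003 F tool [ 0.74 -0.46  1.36] open 0.0596 t 7.8 tilt [ 0.004 -0.002 -1.   ]
position: [0.5664, 0.0471, 0.2309]
position: [0.5629, -0.0073, 0.2307]
3951 [621.7 -16.   29.8  96.2] 85.9607162475586 0.17660389639668847
1999 [602.6 180.   97.2  25.1] 7.818789958953857 0.17135926471753057
pos [ 0.563  -0.0064  0.2306] rem cm [-6.15 -0.42  6.86] turn z 0.0 F tool [-0.14  0.26 -0.13] open 0.0599 t 8.85 tilt [ 0.  0. -1.]
```

```bash
f(){ grep -E 'position|force: \['|tr '\n' ' ';echo; }
python3 -m creep '-3 -0.28 0 0 0 0 0.3;-2.95 -0.25 0 0 0 0 0.3;0 0 2.5 0 0 0 0.3;0 0 2 0 0 0 0.3;0 0 1.5 0 0 0 0.3;0 0 0.8 0 0 0 0.3;0 0 0 0 0 0 0.3'|f
python3 -m creep '0 0.5 0 0 0 0 0.3;0 0.5 0 0 0 0 0.3;0 0.2 0 0 0 0 0.3;0 0 0 0 0 0 0.3;0 0 0 0 0 0 0.3'|f
python3 -m creep '0 0.04 0 0 0 0 0.3;0 0 0 0 0 0 0.3'|f
python3 -m creep '0 0.04 0 0 0 0 0.3;0 0 0 0 0 0 0.3'|f
python3 -m creep '0 0.03 0 0 0 0 0.3;0 0 0 0 0 0 0.3'|f
python3 -m creep '0 0.03 0 0 0 0 0.3;0 0 0 0 0 0 0.3'|f
```

```text
position: [0.6214, -0.0148, 0.1607] force: [-0.3, 0.1, -0.5] 
position: [0.623, -0.0039, 0.163] force: [0.3, 0.2, -0.6] 
position: [0.6228, -0.0038, 0.1625] force: [-0.5, 0.4, -1.4] 
position: [0.6229, -0.0035, 0.1623] force: [0.2, -0.2, -0.0] 
position: [0.6229, -0.0031, 0.1623] force: [0.8, -0.6, 0.6] 
position: [0.6229, -0.0027, 0.1623] force: [0.2, 0.3, -0.3]
```

```bash
f(){ grep -E 'position|force: \['|tr '\n' ' ';echo; }
python3 -m creep '0 0.04 0 0 0 0 0.3;0 0 0 0 0 0 0.3'|f
python3 -m creep '0 0.04 0 0 0 0 0.3;0 0 0 0 0 0 0.3'|f
python3 -m creep '0 0.03 0 0 0 0 0.3;0 0 0 0 0 0 0.3'|f
python3 -m creep '0 0.03 0 0 0 0 0.3;0 0 0 0 0 0 0.3'|f
```

```text
position: [0.6229, -0.0023, 0.1623] force: [-0.4, -0.9, 0.7] 
position: [0.6229, -0.0019, 0.1623] force: [0.6, 0.6, -0.6] 
position: [0.623, -0.0016, 0.1623] force: [-0.7, -0.3, -0.4] 
position: [0.623, -0.0013, 0.1623] force: [0.5, 0.4, 0.3]
```

```bash
f(){ grep -E 'position|force: \['|tr '\n' ' ';echo; }
python3 -m creep '0 0.03 0 0 0 0 0.3;0 0 0 0 0 0 0.3'|f
python3 -m creep '0 0.03 0 0 0 0 0.3;0 0 0 0 0 0 0.3'|f
python3 -m creep '0 0.03 0 0 0 0 0.3;0 0 0 0 0 0 0.3'|f
python3 -m creep '0 0.03 0 0 0 0 0.3;0 0 0 0 0 0 0.3'|f
```

```text
position: [0.623, -0.001, 0.1623] force: [-0.8, 0.4, -0.5] 
position: [0.6231, -0.0008, 0.1623] force: [0.2, 0.4, -0.5] 
position: [0.6231, -0.0006, 0.1623] force: [-1.0, -1.3, 0.3] 
position: [0.6231, -0.0004, 0.1624] force: [-1.4, -2.9, 1.5]
```

```bash
f(){ grep -E 'position|force: \['|tr '\n' ' ';echo; }
python3 -m creep '0 0.02 0 0 0 0 0.3;0 0 0 0 0 0 0.3'|f
python3 -m creep '0 0.01 0 0 0 0 0.3;0 0 0 0 0 0 0.3'|f
```

```text
position: [0.6231, -0.0002, 0.1624] force: [-0.5, -4.8, 0.9] 
position: [0.6231, -0.0001, 0.1624] force: [-1.1, -5.5, 2.8]
```

```bash
f(){ grep -E 'position|force: \['|tr '\n' ' ';echo; }
python3 -m creep '0 -0.5 0 0 0 0 0.3;0 -1 0 0 0 0 0.3;0 -0.9 0 0 0 0 0.3;0 -0.4 0 0 0 0 0.3;0 -0.1 0 0 0 0 0.3;0 0 0 0 0 0 0.3;0 0 0 0 0 0 0.3'|f
python3 -m creep '0 -0.03 0 0 0 0 0.3;0 0 0 0 0 0 0.3'|f
python3 -m creep '0 -0.03 0 0 0 0 0.3;0 0 0 0 0 0 0.3'|f
python3 -m creep '0 -0.03 0 0 0 0 0.3;0 0 0 0 0 0 0.3'|f
```

```text
position: [0.621, -0.0288, 0.1623] force: [-0.3, -0.1, -0.4] 
position: [0.621, -0.0288, 0.1623] force: [0.5, 0.1, -0.4] 
position: [0.621, -0.0292, 0.1623] force: [0.2, -0.1, 0.2] 
position: [0.621, -0.0296, 0.1623] force: [-0.2, 0.1, 0.2]
```

```bash
f(){ grep -E 'position|force: \['|tr '\n' ' ';echo; }
python3 -m creep '0 -0.03 0 0 0 0 0.3;0 0 0 0 0 0 0.3'|f
python3 -m creep '0 -0.03 0 0 0 0 0.3;0 0 0 0 0 0 0.3'|f
```

```text
position: [0.621, -0.03, 0.1623] force: [-0.0, -0.5, 0.3] 
position: [0.621, -0.0303, 0.1623] force: [0.1, -0.8, 0.2]
```

```bash
f(){ grep -E 'position|force: \['|tr '\n' ' ';echo; }
python3 -m creep '0 -0.03 0 0 0 0 0.3;0 0 0 0 0 0 0.3'|f
python3 -m creep '0 -0.02 0 0 0 0 0.3;0 0 0 0 0 0 0.3'|f
python3 -m creep '0 -0.02 0 0 0 0 0.3;0 0 0 0 0 0 0.3'|f
```

```text
position: [0.6209, -0.0306, 0.1623] force: [-0.2, 0.1, 0.7] 
position: [0.6209, -0.0307, 0.1623] force: [-0.5, 0.0, 0.0] 
position: [0.6209, -0.0308, 0.1623] force: [1.1, 2.9, 0.9]
```

```bash
f(){ grep -E 'position|force: \['|tr '\n' ' ';echo; }
python3 -m creep '0 -0.01 0 0 0 0 0.3;0 0 0 0 0 0 0.3'|f
python3 -m creep '0 -0.02 0 0 0 0 0.3;0 0 0 0 0 0 0.3'|f
```

```text
position: [0.6209, -0.0309, 0.1623] force: [0.5, 2.9, 1.2] 
position: [0.6209, -0.0311, 0.1624] force: [-0.2, 5.1, 2.5]
```

The middle wheel is firm too. On to the right one, which must be the loose one.

```bash
f(){ grep -E 'position|force: \['|tr '\n' ' ';echo; }
python3 -m creep '0 0.8 0 0 0 0 0.3;0 0.7 0 0 0 0 0.3;0 0 -2 0 0 0 0.3;0 0 -3.5 0 0 0 0.3;0 0 -1.3 0 0 0 0.3;2.5 -1 0 0 0 0 0.3;1.5 -3.3 0 0 0 0 0.3;0 -3.5 0 0 0 0 0.3'|f
python3 -m creep '0 -3.5 0 0 0 0 0.3;0 -3.5 0 0 0 0 0.3;0 -2 0 0 0 0 0.3;0 0 0 0 0 0 0.3;0 0 0 0 0 0 0.3'|f
python3 - <<'E'
from h import *
c=shot('wrist'); P=cloud(c)[c['depth']>0]
x0,y0=.631,-.19
w=P[(P[:,2]>.15)&(P[:,2]<.185)&(abs(P[:,1]-y0)<.05)&(abs(P[:,0]-x0)<.08)]
if len(w)>20: print(len(w),np.round(np.ravel(cv2.minAreaRect((w[:,:2]*1000).astype(np.float32))[:2]),1),cv2.minAreaRect((w[:,:2]*1000).astype(np.float32))[2],np.percentile(w[:,2],98))
g=P[(P[:,2]>.04)&(P[:,2]<.075)&(np.hypot(P[:,0]-.492,P[:,1]+.179)<.03)]
if len(g): print('peg',len(g),np.round(np.median(g,0),4))
go([.631,-.190,.162],-.08)
E
```

```text
position: [0.5744, -0.0901, 0.2308] force: [1.4, -0.2, -0.1] 
position: [0.57, -0.1816, 0.23] force: [-0.1, 0.5, 0.0] 
3975 [ 630.3 -191.7   30.    95.7] 85.7527847290039 0.17645242984301934
peg 80 [ 0.4926 -0.1817  0.0661]
pos [ 0.5701 -0.1807  0.2301] rem cm [-6.14 -0.5   6.81] turn z 0.009 F tool [0.37 0.57 0.31] open 0.0597 t 15.5667 tilt [ 0.  0. -1.]
```

```bash
f(){ grep -E 'position|force: \['|tr '\n' ' ';echo; }
python3 -m creep '-3 -0.32 0 0 0 0 0.3;-3.1 -0.32 0 0 0 0 0.3;0 0 2.5 0 0 0 0.3;0 0 2 0 0 0 0.3;0 0 1.5 0 0 0 0.3;0 0 0.8 0 0 0 0.3;0 0 0 0 0 0 0.3'|f
python3 -m creep '0 0.5 0 0 0 0 0.3;0 0.5 0 0 0 0 0.3;0 0.3 0 0 0 0 0.3;0 0 0 0 0 0 0.3;0 0 0 0 0 0 0.3'|f
python3 -m creep '0 0.04 0 0 0 0 0.3;0 0.04 0 0 0 0 0.3;0 0 0 0 0 0 0.3'|f
python3 -m creep '0 0.04 0 0 0 0 0.3;0 0 0 0 0 0 0.3'|f
python3 -m creep '0 0.04 0 0 0 0 0.3;0 0 0 0 0 0 0.3'|f
```

```text
position: [0.6302, -0.1902, 0.1606] force: [0.1, 0.4, 0.5] 
position: [0.6317, -0.1785, 0.1631] force: [-0.2, 0.4, 0.2] 
position: [0.6315, -0.1781, 0.1624] force: [0.3, -0.6, 0.1] 
position: [0.6315, -0.1777, 0.1622] force: [-0.6, 0.4, 0.0] 
position: [0.6316, -0.1772, 0.1622] force: [-0.6, 0.4, -0.7]
```

```bash
f(){ grep -E 'position|force: \['|tr '\n' ' ';echo; }
python3 -m creep '0 0.04 0 0 0 0 0.3;0 0 0 0 0 0 0.3'|f
python3 -m creep '0 0.04 0 0 0 0 0.3;0 0 0 0 0 0 0.3'|f
python3 -m creep '0 0.03 0 0 0 0 0.3;0 0 0 0 0 0 0.3'|f
python3 -m creep '0 0.03 0 0 0 0 0.3;0 0 0 0 0 0 0.3'|f
```

```text
position: [0.6316, -0.1768, 0.1623] force: [0.1, 0.4, -0.2] 
position: [0.6316, -0.1764, 0.1623] force: [0.3, -1.3, -1.3] 
position: [0.6317, -0.1761, 0.1623] force: [-0.9, -0.4, 0.9] 
position: [0.6317, -0.1758, 0.1623] force: [0.1, 0.1, 0.7]
```

```bash
f(){ grep -E 'position|force: \['|tr '\n' ' ';echo; }
python3 -m creep '0 0.03 0 0 0 0 0.3;0 0 0 0 0 0 0.3'|f
python3 -m creep '0 0.03 0 0 0 0 0.3;0 0 0 0 0 0 0.3'|f
```

```text
position: [0.6317, -0.1755, 0.1623] force: [-0.6, -0.2, 0.2] 
position: [0.6318, -0.1752, 0.1623] force: [0.3, -1.0, 0.9]
```

```bash
f(){ grep -E 'position|force: \['|tr '\n' ' ';echo; }
python3 -m creep '0 0.04 0 0 0 0 0.3;0 0 0 0 0 0 0.3'|f
python3 -m creep '0 0.04 0 0 0 0 0.3;0 0 0 0 0 0 0.3'|f
python3 -m creep '0 0.04 0 0 0 0 0.3;0 0 0 0 0 0 0.3'|f
```

```text
position: [0.6317, -0.1748, 0.1623] force: [-0.0, -0.9, 0.9] 
position: [0.6318, -0.1743, 0.1623] force: [-0.3, -1.0, 0.7] 
position: [0.6318, -0.174, 0.1623] force: [-0.2, -0.3, 0.6]
```

```bash
f(){ grep -E 'position|force: \['|tr '\n' ' ';echo; }
python3 -m creep '0 0.04 0 0 0 0 0.3;0 0 0 0 0 0 0.3'|f
python3 -m creep '0 0.04 0 0 0 0 0.3;0 0 0 0 0 0 0.3'|f
python3 -m creep '0 0.04 0 0 0 0 0.3;0 0 0 0 0 0 0.3'|f
```

```text
position: [0.6318, -0.1736, 0.1623] force: [-0.9, -0.8, 1.3] 
position: [0.6319, -0.1731, 0.1623] force: [-0.3, -0.5, 0.9] 
position: [0.6319, -0.1728, 0.1623] force: [0.7, -1.0, 0.9]
```

```bash
f(){ grep -E 'position|force: \['|tr '\n' ' ';echo; }
python3 -m creep '0 0.04 0 0 0 0 0.3;0 0 0 0 0 0 0.3'|f
python3 -m creep '0 0.04 0 0 0 0 0.3;0 0 0 0 0 0 0.3'|f
python3 -m creep '0 0.04 0 0 0 0 0.3;0 0 0 0 0 0 0.3'|f
python3 -m creep '0 0.03 0 0 0 0 0.3;0 0 0 0 0 0 0.3'|f
```

```text
position: [0.6319, -0.1723, 0.1623] force: [-0.0, -0.4, 0.9] 
position: [0.632, -0.1719, 0.1623] force: [0.3, -0.8, 0.7] 
position: [0.632, -0.1716, 0.1623] force: [-0.8, -1.5, 0.6] 
position: [0.632, -0.1713, 0.1623] force: [-0.9, -0.0, 0.3]
```

```bash
f(){ grep -E 'position|force: \['|tr '\n' ' ';echo; }
python3 -m creep '0 0.03 0 0 0 0 0.3;0 0 0 0 0 0 0.3'|f
python3 -m creep '0 0.02 0 0 0 0 0.3;0 0 0 0 0 0 0.3'|f
```

```text
position: [0.632, -0.171, 0.1623] force: [-0.4, -0.8, 1.6] 
position: [0.632, -0.1708, 0.1623] force: [-0.1, -0.4, 1.1]
```

```bash
f(){ grep -E 'position|force: \['|tr '\n' ' ';echo; }
python3 -m creep '0 0.03 0 0 0 0 0.3;0 0 0 0 0 0 0.3'|f
python3 -m creep '0 0.03 0 0 0 0 0.3;0 0 0 0 0 0 0.3'|f
```

```text
position: [0.6321, -0.1706, 0.1623] force: [-0.5, -2.0, 1.9] 
position: [0.6321, -0.1704, 0.1623] force: [-0.5, -3.3, 0.6]
```

```bash
f(){ grep -E 'position|force: \['|tr '\n' ' ';echo; }
python3 -m creep '0 0.02 0 0 0 0 0.3;0 0 0 0 0 0 0.3'|f
python3 -m creep '0 0.02 0 0 0 0 0.3;0 0 0 0 0 0 0.3'|f
```

```text
position: [0.6321, -0.1702, 0.1623] force: [-0.2, -4.7, 0.6] 
position: [0.6321, -0.1701, 0.1624] force: [-0.9, -4.9, 0.7]
```

Loose: about 6 mm of play at 0.8 N, then the left stop. Now push it to the right stop.

```bash
f(){ grep -E 'position|force: \['|tr '\n' ' ';echo; }
python3 -m creep '0 -0.5 0 0 0 0 0.3;0 -0.9 0 0 0 0 0.3;0 -0.6 0 0 0 0 0.3;0 -0.3 0 0 0 0 0.3;0 -0.1 0 0 0 0 0.3;0 0 0 0 0 0 0.3'|f
python3 -m creep '0 -0.08 0 0 0 0 0.3;0 -0.08 0 0 0 0 0.3;0 -0.08 0 0 0 0 0.3;0 -0.08 0 0 0 0 0.3;0 0 0 0 0 0 0.3'|f
python3 -m creep '0 -0.08 0 0 0 0 0.3;0 -0.08 0 0 0 0 0.3;0 -0.08 0 0 0 0 0.3;0 -0.08 0 0 0 0 0.3;0 0 0 0 0 0 0.3'|f
python3 -m creep '0 -0.06 0 0 0 0 0.3;0 -0.06 0 0 0 0 0.3;0 -0.06 0 0 0 0 0.3;0 -0.06 0 0 0 0 0.3;0 0 0 0 0 0 0.3'|f
```

```text
position: [0.6303, -0.1941, 0.1621] force: [0.2, 0.6, 0.7] 
position: [0.6302, -0.197, 0.1623] force: [-0.2, -0.1, -0.3] 
position: [0.63, -0.2002, 0.1623] force: [-0.9, 0.5, 0.3] 
position: [0.6298, -0.2027, 0.1623] force: [0.6, 0.5, 0.9]
```

```bash
f(){ grep -E 'position|force: \['|tr '\n' ' ';echo; }
python3 -m creep '0 -0.06 0 0 0 0 0.3;0 -0.06 0 0 0 0 0.3;0 -0.06 0 0 0 0 0.3;0 -0.06 0 0 0 0 0.3;0 0 0 0 0 0 0.3'|f
python3 -m creep '0 -0.04 0 0 0 0 0.3;0 -0.04 0 0 0 0 0.3;0 -0.04 0 0 0 0 0.3;0 -0.04 0 0 0 0 0.3;0 0 0 0 0 0 0.3'|f
python3 -m creep '0 -0.04 0 0 0 0 0.3;0 -0.04 0 0 0 0 0.3;0 -0.04 0 0 0 0 0.3;0 0 0 0 0 0 0.3'|f
python3 -m creep '0 -0.04 0 0 0 0 0.3;0 -0.04 0 0 0 0 0.3;0 0 0 0 0 0 0.3'|f
```

```text
position: [0.6296, -0.2051, 0.1623] force: [-0.6, -0.3, 0.4] 
position: [0.6295, -0.2066, 0.1623] force: [0.5, 0.5, 0.1] 
position: [0.6294, -0.2078, 0.1623] force: [-0.0, 0.6, 0.3] 
position: [0.6293, -0.2086, 0.1623] force: [0.3, 1.1, 0.5]
```

```bash
f(){ grep -E 'position|force: \['|tr '\n' ' ';echo; }
python3 -m creep '0 -0.04 0 0 0 0 0.3;0 -0.04 0 0 0 0 0.3;0 -0.04 0 0 0 0 0.3;0 0 0 0 0 0 0.3'|f
python3 -m creep '0 -0.04 0 0 0 0 0.3;0 -0.03 0 0 0 0 0.3;0 0 0 0 0 0 0.3'|f
python3 -m creep '0 -0.03 0 0 0 0 0.3;0 0 0 0 0 0 0.3'|f
python3 -m creep '0 -0.03 0 0 0 0 0.3;0 0 0 0 0 0 0.3'|f
```

```text
position: [0.6293, -0.2098, 0.1623] force: [0.8, 0.4, -0.2] 
position: [0.6292, -0.2105, 0.1623] force: [0.5, 1.3, 0.6] 
position: [0.6292, -0.2107, 0.1623] force: [0.2, 1.5, 1.5] 
position: [0.6292, -0.2111, 0.1623] force: [0.3, 1.2, 0.7]
```

```bash
f(){ grep -E 'position|force: \['|tr '\n' ' ';echo; }
python3 -m creep '0 -0.03 0 0 0 0 0.3;0 0 0 0 0 0 0.3'|f
python3 -m creep '0 -0.03 0 0 0 0 0.3;0 0 0 0 0 0 0.3'|f
python3 -m creep '0 -0.02 0 0 0 0 0.3;0 0 0 0 0 0 0.3'|f
```

```text
position: [0.6292, -0.2114, 0.1623] force: [0.4, 0.9, 1.1] 
position: [0.6291, -0.2117, 0.1623] force: [0.5, 0.4, -0.0] 
position: [0.6291, -0.2118, 0.1623] force: [-0.0, 0.8, 1.0]
```

```bash
f(){ grep -E 'position|force: \['|tr '\n' ' ';echo; }
python3 -m creep '0 -0.03 0 0 0 0 0.3;0 0 0 0 0 0 0.3'|f
python3 -m creep '0 -0.03 0 0 0 0 0.3;0 0 0 0 0 0 0.3'|f
python3 -m creep '0 -0.02 0 0 0 0 0.3;0 0 0 0 0 0 0.3'|f
```

```text
position: [0.6291, -0.2121, 0.1623] force: [0.7, 1.4, 0.5] 
position: [0.6291, -0.2123, 0.1623] force: [-0.2, 2.3, 0.6] 
position: [0.6291, -0.2124, 0.1623] force: [0.8, 3.3, 1.5]
```

```bash
f(){ grep -E 'position|force: \['|tr '\n' ' ';echo; }
python3 -m creep '0 -0.02 0 0 0 0 0.3;0 0 0 0 0 0 0.3'|f
python3 -m creep '0 0.5 0 0 0 0 0.3;0 0.7 0 0 0 0 0.3;0 0 0 0 0 0 0.3;0 0 -2.5 0 0 0 0.3;0 0 -3.5 0 0 0 0.3;0 0 -1.5 0 0 0 0.3;0 0 0 0 0 0 0.3'|f
python3 -m creep '1 2 0 0 0 0 0.2;1.4 3.74 0 0 0 0 0.2;1.4 3.74 0 0 0 0 0.2;1.4 3.74 0 0 0 0 0.2;1.4 3.74 0 0 0 0 0.2;1.4 3.74 0 0 0 0 0.2;1.4 3.74 0 0 0 0 0.2;1.4 3.74 0 0 0 0 0.2'|f
python3 -m creep '1.4 3.74 0 0 0 0 0.2;1.4 3.74 0 0 0 0 0.2;1.4 3.74 0 0 0 0 0.2;1.4 3.74 0 0 0 0 0.2;1.4 3.74 0 0 0 0 0.2;1.4 3.74 0 0 0 0 0.2;1.4 3.74 0 0 0 0 0.2;1.4 3.74 0 0 0 0 0.2'|f
python3 -m creep '0 0 0 0 0 0 0.2;0 0 0 0 0 0 0.2;0 0 0 0 0 0 0.2'|f
python3 - <<'E'
from h import *
c=shot('wrist'); cv2.imwrite('pics/w3.png',c['color']); P=cloud(c)
hsv=cv2.cvtColor(c['color'],cv2.COLOR_BGR2HSV)
m=(np.hypot(P[...,0]-.484,P[...,1]-.410)<.04)&(P[...,2]>.006)&(P[...,2]<.02)&(c['depth']>0)&(hsv[...,1]<60)
d=P[m]; print(m.sum(),np.round(np.argwhere(m).mean(0)))
(x,y),r=cv2.minEnclosingCircle((d[:,:2]*1000).astype(np.float32)); print(x,y,r,np.round(d.mean(0),4),np.median(d[:,2]))
for q in nets.silhouettes('ring','wrist')[:5]: print(q['p'],np.round(q['extent']),np.round(np.median(P[q['pixels']&(c['depth']>0)],0),4))
go([.484,.41,.06],-.07)
E
```

```text
position: [0.6291, -0.2125, 0.1623] force: [1.5, 4.1, 1.8] 
position: [0.631, -0.2013, 0.2414] force: [0.0, 0.3, -0.0] 
position: [0.541, 0.0895, 0.2366] force: [0.1, 1.0, 0.2] 
position: [0.4504, 0.396, 0.2366] force: [1.3, 0.4, 0.5] 
position: [0.4513, 0.3939, 0.2366] force: [-0.3, -1.2, -0.7] 
604 [184. 271.]
482.0844421386719 408.12579345703125 22.523984909057617 [0.4818 0.4083 0.011 ] 0.01101663124790761
0.96 [258. 122.  38.  33.] [0.4054 0.3959 0.0111]
0.92 [244. 240.  38.  32.] [0.5564 0.3704 0.0107]
0.68 [272. 183.  33.  38.] [0.4809 0.408  0.0109]
0.56 [198. 195.  37.  35.] [0.4942 0.3108 0.0107]
pos [0.4519 0.3931 0.237 ] rem cm [-3.09  1.92 17.7 ] turn z -0.002 F tool [-0.91 -1.3   0.34] open 0.0681 t 28.3333 tilt [ 0.    -0.001 -1.   ]
```

View pics/w3.png

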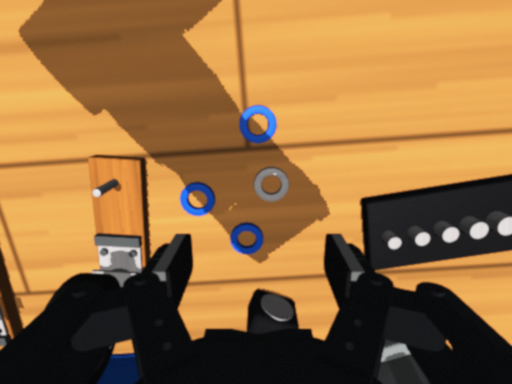

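Wrist view: the steel ring is at px (271,184), i.e. (0.482, 0.408), top at 11 mm, with blue ones at (258,122), (244,240) and (198,195). I move over it and descend.

```bash
f(){ grep -E 'position|force: \['|tr '\n' ' ';echo; }
python3 -m creep '-1.5 0.8 2 0 0 0 0.2;-1.4 0.8 3 0 0 0 0.2;0 0 3.8 0 0 0 0.2;0 0 3.8 0 0 0 0.2;0 0 2.5 0 0 0 0.2;0 0 1 0 0 0 0.2;0 0 0 0 0 0 0.2;0 0 0 0 0 0 0.2'|f
python3 -c "
from h import *
go([.482,.408,.008],-.07)"
```

```text
position: [0.4824, 0.4078, 0.0772] force: [0.3, 0.3, -0.1] 
pos [0.4824 0.4078 0.0772] rem cm [0.05 0.01 6.92] turn z -0.002 F tool [-0.25  0.34  0.08] open 0.0687 t 29.0 tilt [-0.001  0.    -1.   ]
```

```bash
f(){ grep -E 'position|force: \[|open|gripper'|tr '\n' ' ';echo; }
python3 -m creep '0 0 2.5 0 0 0 0.2;0 0 2 0 0 0 0.2;0 0 1 0 0 0 0.2;0 0 0.7 0 0 0 0.2;0 0 0 0 0 0 0.2;0 0 0 0 0 0 0.2'|f
python3 -m creep '0 0 0.4 0 0 0 0.2;0 0 0.3 0 0 0 0.2;0 0 0 0 0 0 0.2;0 0 0 0 0 0 0.2'|f
python3 -c "
from h import *
go([.482,.408,.008],-.07)"
```

```text
position: [0.4821, 0.4085, 0.0154] force: [-0.8, -0.7, 0.4] opening: 0.0679 gripper_force: 0.0 
position: [0.4816, 0.4082, 0.0075] force: [1.1, 0.3, 0.2] opening: 0.0681 gripper_force: 0.0 
pos [0.4816 0.4082 0.0075] rem cm [-0.04 -0.02 -0.05] turn z -0.001 F tool [-1.07  0.38 -0.17] open 0.0681 t 29.8333 tilt [-0.  0. -1.]
```

```bash
f(){ grep -E 'position|force: \[|open|gripper'|tr '\n' ' ';echo; }
python3 -m creep '0 0 0 0 0 0 0.7;0 0 0 0 0 0 0.7;0 0 0 0 0 0 0.7;0 0 0 0 0 0 0.7;0 0 0 0 0 0 0.7;0 0 0 0 0 0 0.7'|f
python3 -m creep '0 0 -1 0 0 0 0.7;0 0 -3 0 0 0 0.7;0 0 -3.5 0 0 0 0.7;0 0 -3.5 0 0 0 0.7;0 0 -2 0 0 0 0.7;0 0 0 0 0 0 0.7;0 0 0 0 0 0 0.7'|f
python3 - <<'E'
from h import *
go([.482,.408,.008],-.07)
c=shot('wrist'); cv2.imwrite('pics/w4.png',c['color'][150:384])
t=shot('side'); cv2.imwrite('pics/s4.png',t['color'])
E
```

```text
position: [0.4817, 0.4083, 0.0082] force: [-1.5, -0.8, 7.2] opening: 0.0429 gripper_force: 59.7 
position: [0.4818, 0.4083, 0.1387] force: [-0.1, -0.2, -0.4] opening: 0.0432 gripper_force: 61.2 
pos [0.4818 0.4083 0.1387] rem cm [-0.   -0.05 13.07] turn z -0.001 F tool [ 0.05 -0.16  0.42] open 0.0432 t 30.9167 tilt [-0.002  0.002 -1.   ]
```

View pics/w4.png

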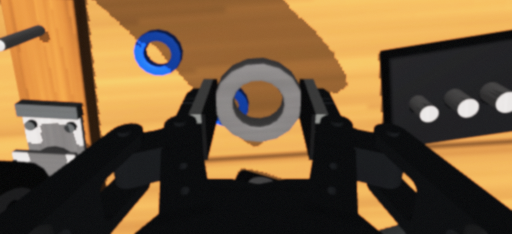

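The ring is held, at px (258,247) of the full image. I measure where it sits in the tool frame and re-measure the target peg.

```bash
python3 - <<'E'
from h import *
s=manip.state(); c=shot('wrist'); P=cloud(c); M=Rq(s['tool_rot']); T=(P-s['position'])@M
hsv=cv2.cvtColor(c['color'],cv2.COLOR_BGR2HSV)
u,v=np.meshgrid(np.arange(512),np.arange(384))
m=(np.hypot(u-258,v-247)<46)&(c['depth']>0)&(c['depth']<.25)&(hsv[...,2]>90)&(hsv[...,1]<70)
d=T[m]; print(m.sum(),np.round(np.percentile(d,[2,50,98],axis=0),4).tolist())
(x,y),r=cv2.minEnclosingCircle((d[:,:2]*1000).astype(np.float32)); print('ring in tool mm',x,y,r)
A=np.c_[d[:,:2],np.ones(len(d))]; print('plane',np.round(np.linalg.lstsq(A,d[:,2],rcond=None)[0],4))
t=shot('top'); P=cloud(t); m=(P[...,2]>.045)&(P[...,2]<.075)&(np.hypot(P[...,0]-.4926,P[...,1]+.18)<.03)
print('peg top',m.sum(),np.round(np.median(P[m],0),4))
w=P[(P[...,2]>.155)&(P[...,2]<.185)&(abs(P[...,1]+.19)<.05)&(abs(P[...,0]-.63)<.08)]
r=cv2.minAreaRect((w[:,:2]*1000).astype(np.float32)); print('wheel3',r)
hi=w[w[:,2]>.172]; print('top y',np.round(hi.mean(0),4))
E
```

```text
3374 [[-0.0213, -0.0202, -0.0041], [0.0012, -0.0, -0.0029], [0.0197, 0.0201, -0.0017]]
ring in tool mm -1.1740872859954834 -0.19575805962085724 22.596731185913086
plane [-0.0023 -0.0006 -0.0029]
peg top 10 [ 0.4917 -0.1794  0.0641]
wheel3 ((630.6890258789062, -196.0658721923828), (32.91618728637695, 93.82925415039062), 84.98876190185547)
top y [ 0.6329 -0.1948  0.175 ]
```

```bash
f(){ grep -E 'position|force: \[|open|gripper'|tr '\n' ' ';echo; }
python3 -m creep '-0.1 -1.2 -0.5 0 0 0 0.7;-0.2 -2.5 -0.5 0 0 0 0.7;-0.31 -3.6 0 0 0 0 0.7;-0.31 -3.6 0 0 0 0 0.7;-0.31 -3.6 0 0 0 0 0.7;-0.31 -3.6 0 0 0 0 0.7;-0.31 -3.6 0 0 0 0 0.7;-0.31 -3.6 0 0 0 0 0.7'|f
python3 -m creep '-0.31 -3.6 0 0 0 0 0.7;-0.31 -3.6 0 0 0 0 0.7;-0.31 -3.6 0 0 0 0 0.7;-0.31 -3.6 0 0 0 0 0.7;-0.31 -3.6 0 0 0 0 0.7;-0.31 -3.6 0 0 0 0 0.7;-0.31 -3.6 0 0 0 0 0.7;-0.31 -3.6 0 0 0 0 0.7'|f
python3 -m creep '-0.3 -2.5 0 0 0 0 0.7;-0.2 -1.8 0 0 0 0 0.7;0 -0.3 0 0 0 0 0.7;0 0 0 0 0 0 0.7;0 0 0 0 0 0 0.7'|f
python3 - <<'E'
from h import *
go([.4905,-.181,.085],-.07)
c=shot('wrist'); cv2.imwrite('pics/w5.png',c['color'])
P=cloud(c)
for q in nets.silhouettes('tagpeg_1','wrist')[:3]: print(q['p'],np.round(q['extent']))
m=(P[...,2]>.035)&(P[...,2]<.075)&(np.hypot(P[...,0]-.4918,P[...,1]+.181)<.03)&(c['depth']>0)
print(m.sum(),np.round(np.median(P[m],0),4) if m.any() else '')
E
```

```text
position: [0.4845, 0.1521, 0.147] force: [1.9, 0.4, -0.9] opening: 0.0427 gripper_force: 61.2 
position: [0.4886, -0.1369, 0.147] force: [1.2, 0.2, -0.2] opening: 0.0425 gripper_force: 61.2 
position: [0.4907, -0.1805, 0.147] force: [-1.2, 0.3, -1.0] opening: 0.043 gripper_force: 61.2 
pos [ 0.4907 -0.1805  0.147 ] rem cm [ 0.01 -0.06  6.2 ] turn z -0.001 F tool [1.25 0.24 0.97] open 0.043 t 32.8667 tilt [ 0.001  0.001 -1.   ]
0.97 [258. 243.  71. 185.]
0.7 [451. 244. 122. 230.]
232 [ 0.4898 -0.1814  0.0635]
```

View pics/w5.png

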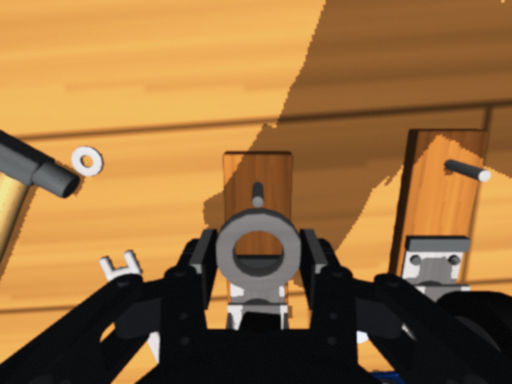

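The peg at px (258,195) lines up with the held ring at px (258,250), so I lower it over the peg.

```bash
f(){ grep -E 'position|force: \[|open|gripper'|tr '\n' ' ';echo; }
python3 -m creep '0 0 2 0 0 0 0.7;0 0 2.5 0 0 0 0.7;0 0 1.5 0 0 0 0.7;0 0 1 0 0 0 0.7;0 0 0.7 0 0 0 0.7;0 0 0 0 0 0 0.7'|f
python3 -m creep '0 0 0.7 0 0 0 0.7;0 0 0.7 0 0 0 0.7;0 0 0 0 0 0 0.7'|f
python3 -m creep '0 0 0.9 0 0 0 0.7;0 0 0.7 0 0 0 0.7;0 0 0.5 0 0 0 0.7;0 0 0 0 0 0 0.7;0 0 0 0 0 0 0.7'|f
```

```text
position: [0.4911, -0.1803, 0.0694] force: [0.0, 0.3, -0.6] opening: 0.0428 gripper_force: 61.2 
position: [0.4912, -0.1808, 0.0556] force: [-0.6, 0.3, -1.1] opening: 0.0429 gripper_force: 61.2 
position: [0.4912, -0.181, 0.0349] force: [0.2, 0.0, -0.7] opening: 0.043 gripper_force: 61.2
```

```bash
f(){ grep -E 'position|force: \[|open|gripper'|tr '\n' ' ';echo; }
python3 -m creep '0 0 0.3 0 0 0 0.7;0 0 0 0 0 0 0.7;0 0 0 0 0 0 0.15;0 0 0 0 0 0 0.15;0 0 0 0 0 0 0.15;0 0 0 0 0 0 0.15;0 0 0 0 0 0 0.15'|f
python3 -m creep '0 0 -1 0 0 0 0.15;0 0 -3 0 0 0 0.15;0 0 -4 0 0 0 0.15;0 0 -4 0 0 0 0.15;0 0 -3 0 0 0 0.15;0 0 -2 0 0 0 0.15;0 0 0 0 0 0 0.15;0 0 0 0 0 0 0.15'|f
python3 - <<'E'
from h import *
c=shot('wrist'); P=cloud(c); cv2.imwrite('pics/w6.png',c['color'])
hsv=cv2.cvtColor(c['color'],cv2.COLOR_BGR2HSV)
m=(c['depth']>0)&(hsv[...,1]<70)&(np.hypot(P[...,0]-.4915,P[...,1]+.181)<.035)&(P[...,2]>.024)&(P[...,2]<.04)
d=P[m]; (x,y),r=cv2.minEnclosingCircle((d[:,:2]*1000).astype(np.float32)); A=np.c_[d[:,:2]-d[:,:2].mean(0),np.ones(len(d))]
print(m.sum(),x,y,r,np.round(np.linalg.lstsq(A,d[:,2],rcond=None)[0],4))
t=shot('top'); P=cloud(t)
for x0,y0 in [(.6,.196),(.622,-.016),(.63,-.192)]:
    w=P[(P[...,2]>.155)&(P[...,2]<.185)&(abs(P[...,1]-y0)<.05)&(abs(P[...,0]-x0)<.08)]
    print(np.round(cv2.minAreaRect((w[:,:2]*1000).astype(np.float32))[0],1), np.round(w.mean(0),4))
E
```

```text
position: [0.4914, -0.181, 0.0324] force: [0.2, -0.3, -0.8] opening: 0.0726 gripper_force: 0.0 
position: [0.4914, -0.181, 0.2038] force: [-0.0, 0.6, 0.5] opening: 0.0727 gripper_force: 0.0 
860 491.7276916503906 -181.1685791015625 22.49042320251465 [-0.0009 -0.0014  0.0311]
[600.7 196.1] [0.5979 0.1952 0.1691]
[621.7 -15.1] [ 0.6202 -0.0149  0.1694]
[ 638.9 -196.8] [ 0.6486 -0.1975  0.1695]
```

View pics/w6.png

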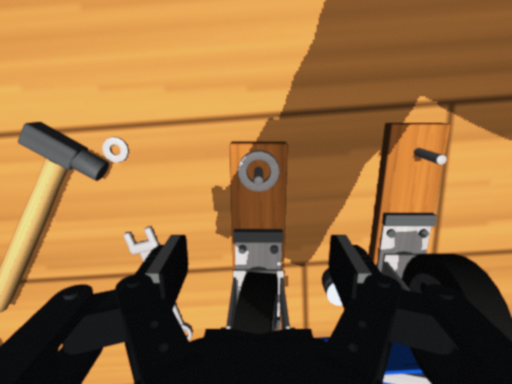

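The ring lies flat over the peg at px (258,172): top at 31 mm, radius 22.5 mm, level. The loose wheel leans right, the other two are unmoved and the gripper touches nothing. Handing in.

```bash
python3 -c "
from station import job
print(job.sign_off())"
```

```text
the job is handed in; nothing more can be done
None
```

The loose wheel is the one on the robot's right: it is left leaning right, the steel ring lies flat over its peg, the left and middle wheels tested firm and stayed put, and the job is handed in.

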